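Rock the seesaw gate and feed the ball knobs into the other bin

ROBOT

A 6-joint arm with a two-finger parallel gripper is mounted at the origin on the work surface. World frame = base frame: x ahead of the robot, y to its left, z up, the work surface at z = 0. Lengths are in m, angles in rad, forces in N, time in s.
With the tool pointing down it reaches from about 0.425 to 1.125 m from the base axis. Payload 14.9 kg.
Tool frame: the origin (TCP) lies midway between the tips of the shut fingers; the grasp point (between the pads) lies 19 mm behind it; y points along the fingers, x is the direction in which the jaws open and shut, and the axes are right-handed (so a half turn about y gives the same grasp; the last joint's range is limited). The gripper opens to 91 mm and grips with 3 to 60 N. Pads are 32 mm wide; open, the fingers measure 118 mm over their backs; the gripper's body (76 mm by 178 mm) begins 60 mm behind the grasp point.
Start: joints at [-1.305, 0.379, 1.734, -0, 1.028, -0.033], TCP at [0.206, -0.669, 0.214] pointing down, gripper open.
Joint ranges: [-2.77, 2.77], [-0.74, 2.19], [0, 2.66], [-1.06, 4.2], [0.31, 2.87], [-3.08, 3.08]. Speed limits (rad/s): [1.89, 1.89, 2.39, 3.14, 3.14, 3.14].

INTERFACE

Orientations are given as a unit quaternion [w, x, y, z].
In Python, from cell import read_state, snapshot, calibration, job_done gives the robot as it stands.
- The arm moves only by the shell command python3 -m inch 'ROWS' [OPENING] [FORCE]. ROWS is JSON, one flat list of numbers, 6 for each row, row after row: the shift along the tool's x, y, z in m, then the turn, a rotation vector about the tool's x, y, z in rad. A call has 1 to 5 rows; each row shifts and turns the commanded pose from where the row before left it, along the tool's axes as they then stand; what a row does not reach is not made up. A row lasts 1/10 s, in which the tool goes at most 50 mm and 8.59 degrees, less where a joint would pass 70% of its speed; a pose out of reach is approached as far as the arm can. A call is refused whole if a number of a shift passes 0.05 or a number of a turn 0.15, either way. A call with a gripper value outside its range is refused whole. OPENING is the finger opening in m, from 0 to 0.0912, set as the call begins (- or left out, the last holds). The fingers move at their own pace and stop on an object; FORCE is the grip in N (left out, the last holds). Time passes only in rows, so rows that do not move let the fingers close. It gives the time, the measured TCP pose, the force and the opening at its end, in the units of the state.
- read_state(): the state, without advancing time (a new reading comes with each control period).
- snapshot(name): name is "scene" or "top"; returns the picture (384x512x3 uint8, red, green, blue); there is no depth.
- calibration(name): a dict with "intrinsics" (3x3 intrinsics, pixels), "k1" (the pictures are not rectified: a ray, as slopes to the right and down, at radius r is drawn at 1 + k1 r^2 times it, then the intrinsics apply), "pose" (4x4, takes a point from camera to world coordinates). Camera axes: x right, y up, looking along -z (the intrinsics and any distortion apply to the point x, -y, -z); pixel columns grow to the right and rows downward; lengths in m; the calibration is good to about 2 mm. A picture is of the moment at which its call begins. calibration takes no time and is no camera call.
- job_done(): hands the job in, once; it reports no verdict.
The state is a dict: "time_s": time; "joint_pos": joint angles; "qvel": joint speeds; "tau": joint torques, N m; "tcp_pos": TCP position; "tool_rot": TCP orientation; "ft_force": force on the tool from outside, world axes, zero at the start; "torque": the same for the moment, N m; "width": finger opening in m.
Only numpy, scipy, OpenCV 4.12 (cv2) and the standard library are available. Lean on these libraries where they do the work, as an engineer would, in place of code of your own. Each camera call takes 0.05 s, during which the arm holds its last target.

TASK

The yellow seesaw gate on the sorting stand is tipped towards one of its two bins. With your fingertips press its raised end down until it rocks over and lies fully down on the other side; only then push both green ball knobs forward along the feed lane so that they drop onto the gate and roll down the other chute into that bin. Only press and push, never lift a knob, and leave the jar, the terminal block and the piece of rail where they are.

Things in the scene. Friction and masses are not known exactly. Their poses are not given: they have to be found in the camera images.
- stand: Fixed sorting stand. Origin on the bench top (z = 0) right below the gate's pivot. Its x axis points along the feed lane towards the gate (the way the knobs are pushed), y to the left of that, z up. At each side a fixed chute leads from the gate's low end (y = +-94 mm) down to a bin.
- lane_end (a point): Middle of the front edge of the feed lane's floor, at x = -34, z = 124 mm of the stand; axes as the stand's. The lane is a level aluminium channel running 136 mm back (-x) from here, 48 mm wide between side edges 8 mm above the floor; an 8 mm high, 6 mm thick stop closes its back end. The front is open; 10 mm below it lies the middle of the gate.
- bin_left: Blue open bin, fixed to the stand at its left (+y), origin at the centre of its underside, 222 mm from the stand's origin. 130 x 130 mm outside, 4 mm walls, 45 mm high towards the gate, 75 mm at the sides, 95 mm at the outer end, floor 5 mm thick.
- bin_right: Red open bin, the mirror image at the stand's right (-y), origin 222 mm from the stand's origin.
- gate (a joint): Angle (rad) of the yellow seesaw gate. 0 = level; +0.28 (stop) = left (+y, blue bin) end down; -0.28 (stop) = right (-y, red bin) end down. Top-heavy (steel weight on its far wall): it rests against one stop, takes under 1 N at a pad to move, and once past level falls to the other stop by itself. It starts on either side.
- pivot (a point): Centre of the gate on its pivot axis, which is level along the stand's x, 110 mm above the bench; axes as the stand's. The gate is a 180 mm long trough along y, 60 mm wide (52 inside), floor 4 mm above the axis; far (+x) wall 34 mm, near wall 20 mm above the axis with a 70 mm gap in its middle where the lane ends; the weight reaches 52 mm above the axis.
- pad_left (a point): Centre of the black press pad on the gate's trough floor near its left end, 75 mm from the pivot; x, y, z axes are the gate's. Pad 50 x 28 mm, facing up. The raised one of the two pads is the one to press; it stands 41 mm higher than the lowered one.
- pad_right (a point): The same at the right end (-y).
- knob_front_center (a point): Centre of the front green ball knob: a 40 mm ball of about 50 g with a small brass insert, resting on the lane floor nearer the gate (centre 20 mm above the floor). Rolls when pushed, stops soon on the level lane.
- knob_rear_center (a point): Centre of the rear green ball knob, the same, behind it in the lane (towards the back stop); pushed forward it also pushes the front one.
- jar: Bystander: small glass jar with white cap, 44 mm across, 62 mm high, origin at the centre of its underside. Leave alone.
- terminal: Bystander: grey terminal block 50 x 42 x 52 mm, origin at the centre of its underside. Leave alone.
- rail_offcut: Bystander: offcut of slotted steel mounting rail, 100 x 35 x 8 mm, long along its x, origin at the centre of its underside. Leave alone.
Not all that is in view belongs to the job. What is shaped like the part that bears knob_rear_center but red is not meant.

How it is judged:
On the way, in this order (a step that is already met when the one before it is completed fails the run):
1. the gate has been rocked over and lies on the other side, with both knobs still in the lane (x of each of knob_front_center, knob_rear_center in the frame of stand below -0.045 m and z of each of knob_front_center, knob_rear_center in the frame of stand above 0.135 m and ((value of joint gate above 0.24 rad and distance of pad_left from where it was at the start of the episode above 0.03 m) or (value of joint gate below -0.24 rad and distance of pad_left from where it was at the start of the episode above 0.03 m))), for 0.2 s.
2. both knobs have rolled into the bin on the gate's new side (((value of joint gate above 0.24 rad and distance of pad_left from where it was at the start of the episode above 0.03 m and y of knob_front_center in the frame of stand between 0.157 and 0.287 m and x of knob_front_center in the frame of stand between -0.063 and 0.063 m and z of each of knob_front_center, knob_rear_center in the frame of stand below 0.075 m and y of knob_rear_center in the frame of stand between 0.157 and 0.287 m and x of knob_rear_center in the frame of stand between -0.063 and 0.063 m) or (value of joint gate below -0.24 rad and distance of pad_left from where it was at the start of the episode above 0.03 m and y of knob_front_center in the frame of stand between -0.287 and -0.157 m and x of knob_front_center in the frame of stand between -0.063 and 0.063 m and z of each of knob_front_center, knob_rear_center in the frame of stand below 0.075 m and y of knob_rear_center in the frame of stand between -0.287 and -0.157 m and x of knob_rear_center in the frame of stand between -0.063 and 0.063 m))), for 0.2 s.
At the end, for the whole second after the job is handed in: The gate lies on the side opposite to its start (beyond 0.24 rad of its 0.28 rad stop) and both green knobs are at rest (below 0.05 m/s) inside the bin on that side; jar, terminal block and rail offcut are within 30 mm of where they stood (((value of joint gate above 0.24 rad and distance of pad_left from where it was at the start of the episode above 0.03 m and y of knob_front_center in the frame of stand between 0.157 and 0.287 m and x of knob_front_center in the frame of stand between -0.063 and 0.063 m and z of each of knob_front_center, knob_rear_center in the frame of stand below 0.075 m and y of knob_rear_center in the frame of stand between 0.157 and 0.287 m and x of knob_rear_center in the frame of stand between -0.063 and 0.063 m) or (value of joint gate below -0.24 rad and distance of pad_left from where it was at the start of the episode above 0.03 m and y of knob_front_center in the frame of stand between -0.287 and -0.157 m and x of knob_front_center in the frame of stand between -0.063 and 0.063 m and z of each of knob_front_center, knob_rear_center in the frame of stand below 0.075 m and y of knob_rear_center in the frame of stand between -0.287 and -0.157 m and x of knob_rear_center in the frame of stand between -0.063 and 0.063 m)) and linear speed of each of knob_front, knob_rear below 0.05 m/s and distance of each of jar, terminal, rail_offcut from where it was at the start of the episode below 0.03 m); the robot touches nothing.
It fails at once if a knob was lifted (more than 26 mm above its place in the lane) (height (world z) of any of knob_front_center, knob_rear_center above 0.17 m).
It fails at once if a bystander was lifted, tipped or shifted by more than 30 mm (distance of any of jar, terminal, rail_offcut from where it was at the start of the episode above 0.03 m or angle between any of jar, terminal's own z axis and vertical above 0.5 rad).
It also fails if it takes over 48 s, if anything falls off the work surface, if the arm or the gripper's body presses on something with over 40 N, if the wrist force passes 120 N, or if a joint passes its speed limit or range.

## Working session

There is one attempt and no reset: what is moved stays moved. The work goes in short steps, Python scripts to look and compute and a shell command to move; the robot and the scene stay as the last step left them, time stands still between calls to the robot, and variables do not carry over. Pictures are saved under pics/ and viewed, and the job is handed in when it is done.

```bash
ls; mkdir -p pics
python3 - <<'E'
from cell import *
import cv2,numpy as np
s=read_state();print(s['time_s'],s['tcp_pos'],s['tool_rot'],s['width'],s['ft_force'])
for n in("scene","top"):
    im=snapshot(n);cv2.imwrite(f"pics/{n}0.png",im[...,::-1]);c=calibration(n);print(n,c['intrinsics'],c['k1'],np.round(c['pose'],4))
E
```

```text
pics
0.0 [ 0.20594863 -0.66862384  0.21331957] [ 0.56908148 -0.56863384  0.42029138 -0.41971059] 0.09121152071541615 [ 0.04451662 -0.25678815 -0.12684665]
scene [[373.54778804   0.         255.92644249]
 [  0.         373.54778804 190.95529827]
 [  0.           0.           1.        ]] -0.010648803812123651 [[ 1.6000e-02 -5.9190e-01  8.0590e-01  1.1894e+00]
 [ 9.9980e-01 -7.0000e-04 -2.0400e-02  3.9400e-02]
 [ 1.2600e-02  8.0600e-01  5.9170e-01  5.6650e-01]
 [ 0.0000e+00  0.0000e+00  0.0000e+00  1.0000e+00]]
top [[405.62312902   0.         254.63373549]
 [  0.         405.62312902 189.15943585]
 [  0.           0.           1.        ]] -0.13977464617068405 [[-0.0422  0.9783 -0.2028  0.3913]
 [-0.9991 -0.0417  0.0068  0.0497]
 [-0.0018  0.2029  0.9792  0.9483]
 [ 0.      0.      0.      1.    ]]
```

View pics/scene0.png

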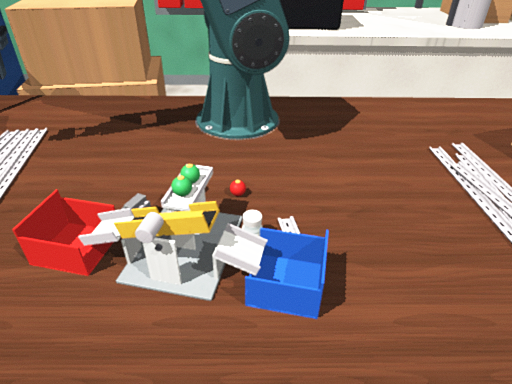

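View pics/top0.png

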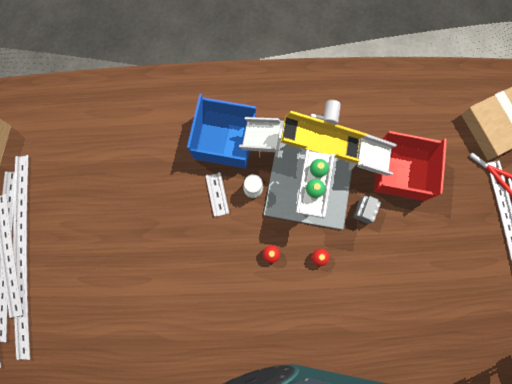

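```bash
cat > h.py <<'E'
import numpy as np,cv2
from cell import *
def ray(n,u,v):
    c=calibration(n);K=np.array(c['intrinsics']);k=c['k1']
    x=(u-K[0,2])/K[0,0];y=(v-K[1,2])/K[1,1];a,b=x,y
    for _ in range(30):
        f=1+k*(a*a+b*b);a,b=x/f,y/f
    P=np.array(c['pose']);return P[:3,3],P[:3,:3]@np.array([a,-b,-1])
def onz(n,u,v,z):
    o,d=ray(n,u,v);return o+d*(z-o[2])/d[2]
def tri(a,b):
    o1,d1=ray(*a);o2,d2=ray(*b)
    t=np.linalg.lstsq(np.c_[d1,-d2],o2-o1,rcond=None)[0]
    p,q=o1+t[0]*d1,o2+t[1]*d2
    return (p+q)/2,np.linalg.norm(p-q)
def blobs(im,lo,hi,amin=20):
    m=cv2.inRange(cv2.cvtColor(im,cv2.COLOR_RGB2HSV),lo,hi)
    n,l,s,c=cv2.connectedComponentsWithStats(m)
    return [(s[i].tolist(),c[i].round(1).tolist(),l==i) for i in range(1,n) if s[i,4]>=amin]
E
python3 - <<'E'
from h import *
for n in("scene","top"):
    im=cv2.imread(f"pics/{n}0.png")[...,::-1].copy()
    for nm,lo,hi in(("green",(50,100,60),(80,255,255)),("yellow",(22,150,100),(32,255,255)),("blue",(105,150,60),(125,255,255))):
        for s,c,m in blobs(im,lo,hi):
            p=np.argwhere(m)[:,::-1].astype(np.float32); r=cv2.minAreaRect(p)
            print(n,nm,s,c,np.round(cv2.boxPoints(r)).tolist() if nm!='green' else cv2.minEnclosingCircle(p))
    x,y,w,h=(100,140,180,170) if n=="scene" else (180,85,270,160)
    cv2.imwrite(f"pics/{n}0z.png",cv2.resize(im[y:y+h,x:x+w,::-1],None,fx=(800//w if n=='top' else 3),fy=(800//w if n=='top' else 3),interpolation=cv2.INTER_CUBIC))
E
```

```text
scene green [0, 0, 26, 74, 309] [10.2, 26.9] ((12.5, 36.5), 38.58118438720703)
scene green [143, 0, 67, 74, 3417] [178.3, 40.9] ((176.0, 36.5), 49.206298828125)
scene green [367, 0, 48, 7, 317] [390.4, 2.8] ((390.5, 2.5), 23.63270378112793)
scene green [423, 0, 19, 7, 120] [431.6, 3.0] ((432.0, 3.0), 9.486932754516602)
scene green [171, 165, 29, 31, 504] [185.3, 180.5] ((184.78099060058594, 179.07850646972656), 16.8284912109375)
scene yellow [159, 201, 59, 33, 1005] [189.6, 218.6] [[158.0, 209.0], [216.0, 200.0], [220.0, 230.0], [163.0, 239.0]]
scene yellow [132, 207, 25, 10, 150] [143.1, 210.9] [[132.0, 209.0], [155.0, 206.0], [156.0, 213.0], [133.0, 216.0]]
scene yellow [114, 220, 28, 18, 293] [127.4, 227.7] [[114.0, 223.0], [141.0, 219.0], [143.0, 234.0], [116.0, 239.0]]
scene blue [0, 13, 5, 12, 35] [1.3, 20.0] [[-0.0, 13.0], [4.0, 13.0], [4.0, 24.0], [0.0, 24.0]]
scene blue [0, 34, 25, 61, 804] [10.2, 70.8] [[0.0, 94.0], [0.0, 34.0], [24.0, 34.0], [24.0, 94.0]]
scene blue [245, 228, 83, 91, 5579] [289.0, 273.7] [[240.0, 304.0], [256.0, 217.0], [334.0, 231.0], [317.0, 318.0]]
top green [310, 159, 19, 18, 215] [318.7, 168.2] ((319.11468505859375, 167.56422424316406), 9.248030662536621)
top green [306, 179, 19, 19, 223] [315.0, 188.4] ((315.22222900390625, 188.0), 9.276373863220215)
top yellow [281, 111, 85, 52, 1990] [321.5, 135.8] [[278.0, 141.0], [287.0, 109.0], [366.0, 131.0], [357.0, 163.0]]
top blue [187, 95, 68, 73, 3341] [219.3, 132.1] [[185.0, 156.0], [198.0, 94.0], [258.0, 107.0], [245.0, 169.0]]
```

```bash
ls pics
```

```text
scene0.png
scene0z.png
top0.png
top0z.png
```

View pics/top0z.png

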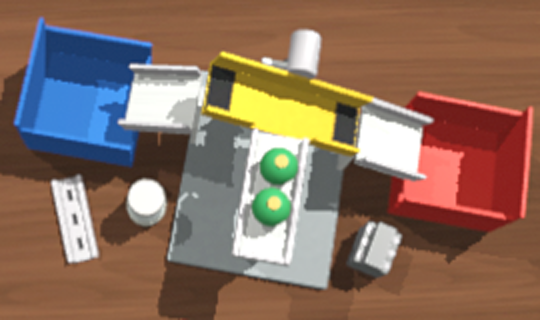

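View pics/scene0z.png

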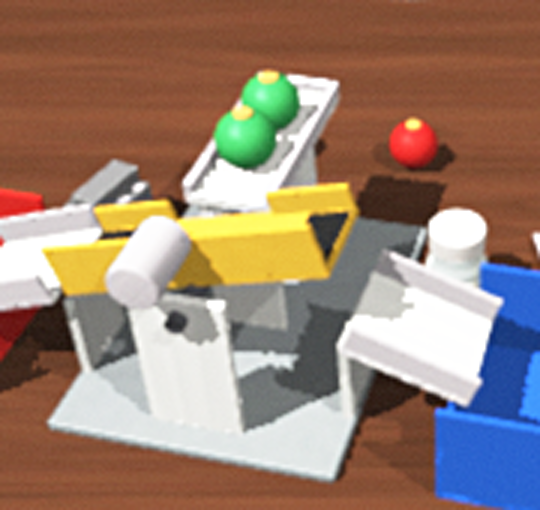

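Run:
```python
from h import *
im=cv2.imread("pics/top0.png")[...,::-1].copy()
# pads: dark pixels in gate region
hsv=cv2.cvtColor(im,cv2.COLOR_RGB2HSV)
m=(hsv[...,2]<60).astype(np.uint8);n,l,s,c=cv2.connectedComponentsWithStats(m)
for i in range(1,n):
    if 15<s[i,4]<400 and 270<c[i][0]<380 and 100<c[i][1]<170:print('dark',s[i],c[i])
# lane white
m=((hsv[...,1]<40)&(hsv[...,2]>190)).astype(np.uint8);n,l,s,c=cv2.connectedComponentsWithStats(m)
for i in range(1,n):
    if s[i,4]>60 and 180<c[i][0]<400:
        p=np.argwhere(l==i)[:,::-1].astype(np.float32);print('white',s[i],c[i].round(1),np.round(cv2.boxPoints(cv2.minAreaRect(p)),1).tolist())
B=[onz("top",u,v,.144) for u,v in((319.1,167.8),(315.1,188.2))];print('balls',B,np.linalg.norm(B[0]-B[1]))
pl=onz("top",291,129.5,.135);pr=onz("top",353,146,.093);print('pads',pl,pr,np.linalg.norm((pl-pr)[:2]),np.degrees(np.arctan2(*(-(pl-pr)[[0]],(pl-pr)[[1]]))))
L=[onz("top",u,v,.132) for u,v in((296.5,214),(324,216.5),(306,150),(334,157))];print('lane',np.round(L,4))
# top row ball highlight insert in both views
print(tri(("top",315.1,188.2),("scene",189.5,174)))
print(tri(("top",319.1,167.8),("scene",182,186)))
```

```text
dark [286 118  11   8  64] [290.921875 121.75    ]
dark [348 137  10   8  48] [352.79166667 140.16666667]
white [317  48  15   9  75] [324.5  52.7] [[317.0, 48.0], [331.0, 48.0], [331.0, 56.0], [317.0, 56.0]]
white [265  53  40   6 119] [286.8  55.9] [[264.79998779296875, 54.5], [303.79998779296875, 52.20000076293945], [304.0, 56.599998474121094], [265.1000061035156, 58.900001525878906]]
white [326 100  14  22 237] [332.9 110. ] [[325.1000061035156, 118.5999984741211], [329.1000061035156, 98.5999984741211], [341.0, 101.0], [337.0, 121.0]]
white [239 117  45  32 813] [261.6 134.6] [[238.89999389648438, 146.1999969482422], [240.8000030517578, 115.69999694824219], [283.29998779296875, 118.4000015258789], [281.3999938964844, 148.89999389648438]]
white [367 134  29  12  71] [380.6 139.6] [[366.3999938964844, 135.8000030517578], [367.1000061035156, 133.60000610351562], [395.5, 143.60000610351562], [394.70001220703125, 145.8000030517578]]
white [358 142  35  32 698] [374.4 156.9] [[355.20001220703125, 163.6999969482422], [361.20001220703125, 141.1999969482422], [397.8999938964844, 151.10000
[... 604 characters left out ...]
610351562]]
white [363 197  17  24 236] [371.2 208.2] [[361.79998779296875, 215.89999389648438], [369.6000061035156, 196.39999389648438], [381.0, 201.0], [373.20001220703125, 220.5]]
balls [array([ 0.5969896 , -0.09012418,  0.144     ]), array([ 0.55460426, -0.07870644,  0.144     ])] 0.04389626358645011
pads [ 0.6855206 -0.0384504  0.135    ] [ 0.65701666 -0.17890671  0.093     ] 0.14331939315729555 [-11.47170905]
lane [[ 0.5052 -0.0388  0.132 ]
 [ 0.4975 -0.0947  0.132 ]
 [ 0.6398 -0.0675  0.132 ]
 [ 0.6222 -0.1256  0.132 ]]
(array([ 0.55485725, -0.07955098,  0.14311659]), np.float64(0.0013929761357036842))
(array([ 0.59708646, -0.08980621,  0.14341766]), np.float64(0.0008287010883231045))
```

```bash
cat >> h.py <<'E'
from scipy.spatial.transform import Rotation as Rn
YAW=np.radians(-12);O=np.array([.670,-.106])
S=np.array([[np.cos(YAW),-np.sin(YAW)],[np.sin(YAW),np.cos(YAW)]])
def where():
    s=read_state();q=s['tool_rot'];R=Rn.from_quat([q[1],q[2],q[3],q[0]]).as_matrix()
    p=np.array(s['tcp_pos']);st=S.T@(p[:2]-O)
    print('t',s['time_s'],'tcp',p.round(4),'stand',st.round(4),'F',np.round(s['ft_force'],1),'w',s['width'])
    return p,R
def to(target):
    p,R=where();print('tool shift',(R.T@(np.array(target)-p)).round(4))
def st(x,y,z): return np.r_[O+S@[x,y],z]
E
python3 - <<'E'
from h import *
p,R=where();print(R.round(3))
xs=np.r_[S[:,0],0]
print('yaw tool x',np.degrees(np.arctan2(R[1,0],R[0,0])),'need about tool axis',R.T@np.cross(R[:,0],xs),R[:,0]@xs)
print(st(0,.072,.2))
to(st(0,.072,.26))
E
```

```text
t 0.1 tcp [ 0.206  -0.6686  0.2134] stand [-0.3369 -0.6468] F [-0.3  0.6  0.2] w 0.09155911664552271
[[ 0.294 -0.     0.956]
 [-0.956  0.001  0.294]
 [-0.001 -1.     0.   ]]
yaw tool x -72.87742863762358 need about tool axis [-3.21852471e-20 -8.73580576e-01 -4.47989780e-04] 0.48667933706280164
[ 0.68496964 -0.03557337  0.2       ]
t 0.1 tcp [ 0.206  -0.6686  0.2134] stand [-0.3369 -0.6468] F [-0.3  0.6  0.2] w 0.09155911664552271
tool shift [-0.464  -0.0462  0.6442]
```

```bash
python3 -m inch '[0,-0.01,0.03,0,-0.15,0, -0.02,-0.01,0.03,0,-0.15,0, -0.02,-0.01,0.03,0,-0.15,0, -0.03,-0.01,0.03,0,-0.15,0, -0.03,-0.01,0.03,0,-0.15,0]' 0 20; python3 -m inch '[-0.03,0,0.03,0,-0.15,0, -0.03,0,0.03,0,-0.15,0]'
python3 - <<'E'
from h import *
p,R=where();print(R.round(3));to(st(0,.072,.26))
E
```

```text
time_s: 0.6
tcp_pos: [0.2638, -0.5094, 0.2637]
tool_rot: [0.684, -0.684, 0.18, -0.18]
ft_force: [0.4, -0.6, 0.6]
width: 0.0545
time_s: 0.8
tcp_pos: [0.2352, -0.4295, 0.2638]
tool_rot: [0.703, -0.703, 0.076, -0.076]
ft_force: [0.6, 0.0, -0.1]
width: 0.038
t 0.8 tcp [ 0.2352 -0.4295  0.2638] stand [-0.3581 -0.4068] F [ 0.6  0.  -0.1] w 0.03804519392917843
[[ 0.977  0.     0.213]
 [-0.213  0.     0.977]
 [ 0.    -1.     0.   ]]
t 0.8 tcp [ 0.2352 -0.4295  0.2638] stand [-0.3581 -0.4068] F [ 0.6  0.  -0.1] w 0.03804519392917843
tool shift [0.3555 0.0038 0.4808]
```

```bash
python3 -m inch '[0.035,0,0.03,0,0,0, 0.035,0,0.03,0,0,0, 0.035,0,0.035,0,0,0, 0.035,0,0.035,0,0,0, 0.03,0,0.035,0,0,0]'; python3 -m inch '[0.03,0,0.04,0,0,0, 0.03,0,0.04,0,0,0, 0.03,0,0.04,0,0,0, 0.03,0,0.04,0,0,0, 0.03,0,0.04,0,0,0]'; python3 -m inch '[0.02,0,0.04,0,0,0, 0.015,0,0.04,0,0,0, 0,0,0.03,0,0,0, 0,0,0,0,0,0]'
python3 - <<'E'
from h import *
to(st(0,.072,.16))
im=snapshot("scene");cv2.imwrite("pics/s1.png",im[...,::-1])
im=snapshot("top");cv2.imwrite("pics/t1.png",im[...,::-1])
E
```

```text
time_s: 1.3
tcp_pos: [0.439, -0.3064, 0.2639]
tool_rot: [-0.703, 0.703, -0.078, 0.078]
ft_force: [0.2, -0.4, 0.9]
width: 0.0006
time_s: 1.8
tcp_pos: [0.629, -0.144, 0.2637]
tool_rot: [0.703, -0.703, 0.078, -0.078]
ft_force: [0.6, -0.5, 0.4]
width: 0.0004
time_s: 2.2
tcp_pos: [0.6867, -0.0429, 0.2633]
tool_rot: [0.703, -0.703, 0.078, -0.077]
ft_force: [-0.5, -0.5, -0.6]
width: 0.0006
t 2.2 tcp [ 0.6867 -0.0429  0.2633] stand [0.0032 0.0652] F [-0.5 -0.5 -0.6] w 0.0005671888077725805
tool shift [-0.0032  0.1033  0.0068]
```

View pics/s1.png

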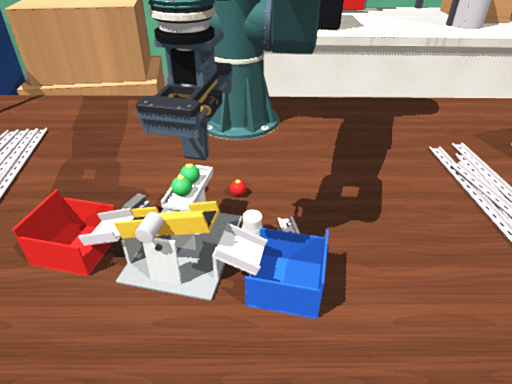

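```bash
python3 -m inch '[-0.003,0.03,0.002,0,0,0, 0,0.03,0,0,0,0, 0,0.03,0,0,0,0, 0,0.005,0,0,0,0, 0,0,0,0,0,0]'
python3 - <<'E'
from h import *
to(st(0,.067,.14))
im=snapshot("scene");cv2.imwrite("pics/s2.png",cv2.resize(im[120:320,80:350,::-1],None,fx=2.9,fy=2.9))
im=snapshot("top");cv2.imwrite("pics/t2.png",cv2.resize(im[60:240,180:450,::-1],None,fx=2.9,fy=2.9))
E
```

```text
time_s: 2.8
tcp_pos: [0.6831, -0.0444, 0.1686]
tool_rot: [-0.703, 0.703, -0.079, 0.078]
ft_force: [0.8, -0.1, 1.1]
width: 0.0
t 2.8 tcp [ 0.6831 -0.0444  0.1686] stand [-0.     0.063] F [ 0.8 -0.1  1.1] w 3.703879650249767e-05
tool shift [-0.      0.0286  0.004 ]
```

View pics/s2.png

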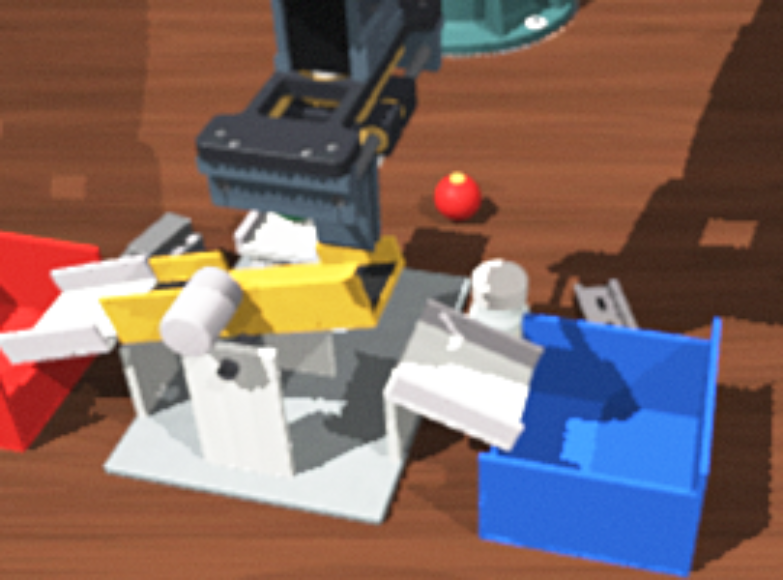

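View pics/t2.png

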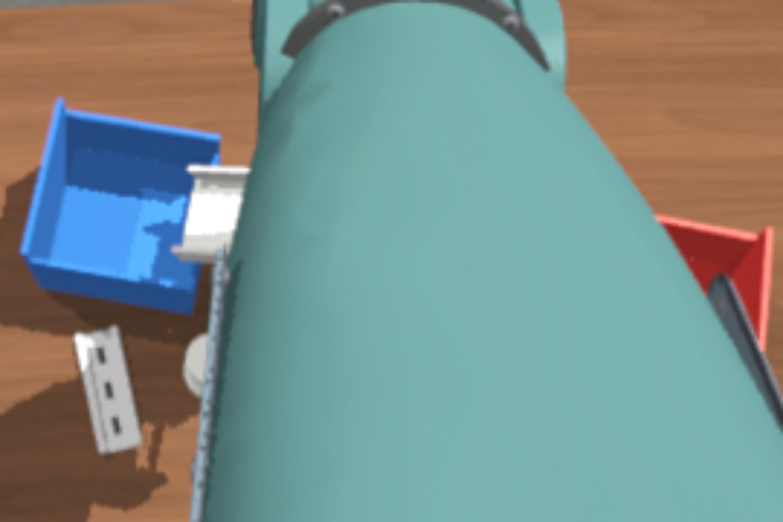

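Run:
```python
from h import *
for nm,a,b in(('far',(291,112),(208.5,213)),('near',(282.5,143),(217,201.7))):
    p,e=tri(("top",*a),("scene",*b));print(nm,p.round(4),(S.T@(p[:2]-O)).round(4),round(e,4))
```

```text
far [ 0.7105 -0.0319  0.1699] [0.0242 0.0809] 0.0105
near [ 0.6521 -0.0176  0.1476] [-0.0359  0.0828] 0.0
```

```bash
python3 -m inch '[-0.002,0.01,0.003,0,0,0, 0,0.01,0,0,0,0, 0,0.008,0,0,0,0, 0,0.005,0,0,0,0, 0,0.005,0,0,0,0]'
python3 - <<'E'
from h import *
where()
im=snapshot("scene");cv2.imwrite("pics/s3.png",cv2.resize(im[120:320,80:350,::-1],None,fx=2.9,fy=2.9))
E
```

```text
time_s: 3.4
tcp_pos: [0.6823, -0.0401, 0.1304]
tool_rot: [0.703, -0.703, 0.078, -0.078]
ft_force: [0.5, -0.6, 0.1]
width: 0.0008
t 3.4 tcp [ 0.6823 -0.0401  0.1304] stand [-0.0016  0.067 ] F [ 0.5 -0.6  0.1] w 0.0007931896100448071
```

View pics/s3.png

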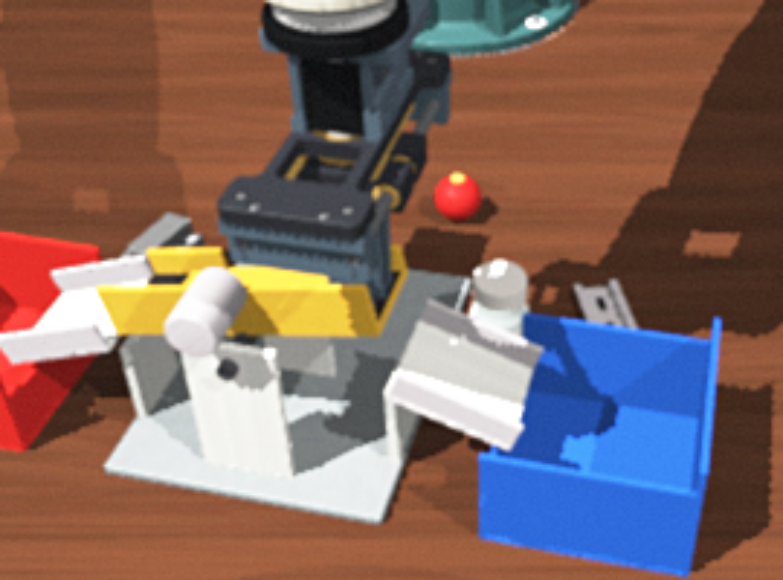

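```bash
python3 -m inch '[0,0.007,0,0,0,0, 0,0.007,0,0,0,0, 0,0.007,0,0,0,0, 0,0.005,0,0,0,0, 0,0.002,0,0,0,0]';python3 -m inch '[0,0,0,0,0,0, 0,0,0,0,0,0, 0,0,0,0,0,0]'
python3 - <<'E'
from h import *
where()
im=snapshot("scene");cv2.imwrite("pics/s4.png",cv2.resize(im[120:320,80:350,::-1],None,fx=2.9,fy=2.9))
E
```

```text
time_s: 3.95
tcp_pos: [0.682, -0.0402, 0.1021]
tool_rot: [-0.703, 0.703, -0.079, 0.078]
ft_force: [0.1, 0.4, 0.6]
width: 0.0003
time_s: 4.25
tcp_pos: [0.6825, -0.0402, 0.1032]
tool_rot: [-0.703, 0.703, -0.078, 0.078]
ft_force: [0.5, 0.0, -0.2]
width: 0.0003
t 4.25 tcp [ 0.6825 -0.0402  0.1032] stand [-0.0014  0.067 ] F [ 0.5  0.  -0.2] w 0.0003411829442423774
```

View pics/s4.png

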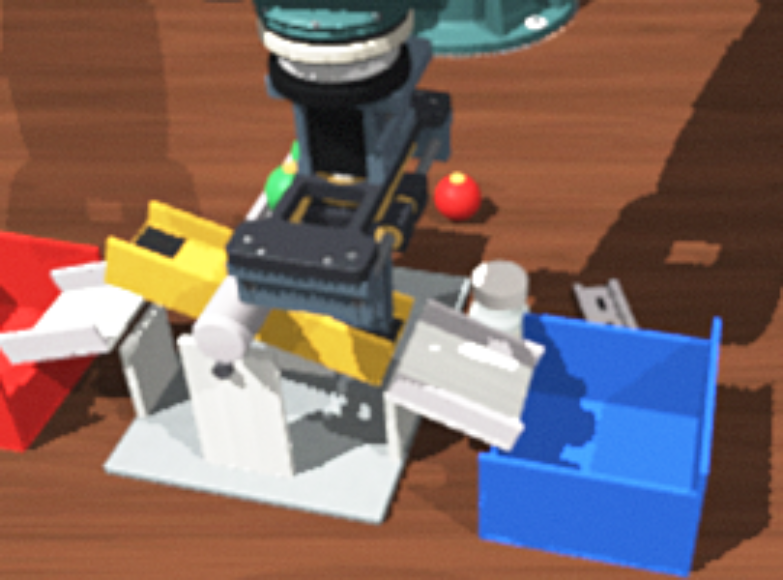

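```bash
python3 -m inch '[0,-0.02,0,0,0,0, 0,-0.04,0,0,0,0, 0,-0.045,0,0,0,0, 0,-0.045,0,0,0,0, 0,0,0,0,0,0]'
python3 - <<'E'
from h import *
to(st(-.17,.001,.24))
E
```

```text
time_s: 4.8
tcp_pos: [0.6854, -0.0404, 0.2602]
tool_rot: [0.703, -0.703, 0.075, -0.082]
ft_force: [0.4, 0.2, -0.1]
width: 0.0
t 4.8 tcp [ 0.6854 -0.0404  0.2602] stand [0.0014 0.0673] F [ 0.4  0.2 -0.1] w 1.535931034821875e-05
tool shift [-0.1707  0.0185 -0.0685]
```

```bash
python3 -m inch '[-0.03,0,-0.01,0,0,0, -0.04,0,-0.02,0,0,0, -0.04,0,-0.02,0,0,0, -0.04,0,-0.015,0,0,0, -0.02,0,-0.003,0,0,0]';python3 -m inch '[0,0,0,0,0,0, 0,0,0,0,0,0]'
python3 - <<'E'
from h import *
p,R=where();print(R.round(3));to(st(-.17,.001,.16))
im=snapshot("scene");cv2.imwrite("pics/s5.png",im[...,::-1])
for s,c,m in blobs(im,(50,100,60),(80,255,255)):
  if 150<c[0]<230 and c[1]>140:print(s,c)
im=snapshot("top");cv2.imwrite("pics/t5.png",im[...,::-1])
E
```

```text
time_s: 5.3
tcp_pos: [0.4985, -0.0694, 0.2524]
tool_rot: [-0.703, 0.703, -0.079, 0.078]
ft_force: [-0.0, 0.3, 0.6]
width: 0.0005
time_s: 5.5
tcp_pos: [0.5019, -0.0692, 0.2533]
tool_rot: [-0.703, 0.703, -0.078, 0.079]
ft_force: [0.6, 0.5, -0.7]
width: 0.0006
t 5.5 tcp [ 0.5019 -0.0692  0.2533] stand [-0.1721  0.0011] F [ 0.6  0.5 -0.7] w 0.0005532221245273519
[[ 0.975  0.001  0.22 ]
 [-0.22  -0.     0.975]
 [ 0.001 -1.     0.   ]]
t 5.5 tcp [ 0.5019 -0.0692  0.2533] stand [-0.1721  0.0011] F [ 0.6  0.5 -0.7] w 0.0005532221245273519
tool shift [ 0.002   0.0933 -0.0001]
[171, 165, 29, 31, 504] [185.3, 180.5]
```

View pics/s5.png

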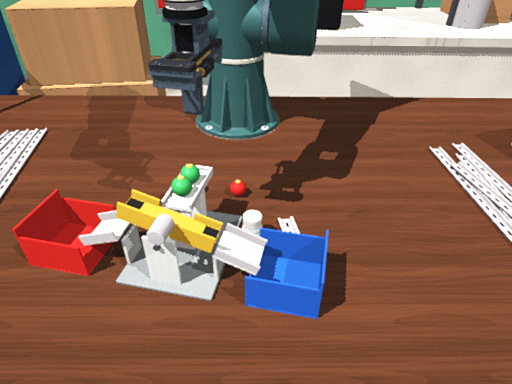

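View pics/t5.png

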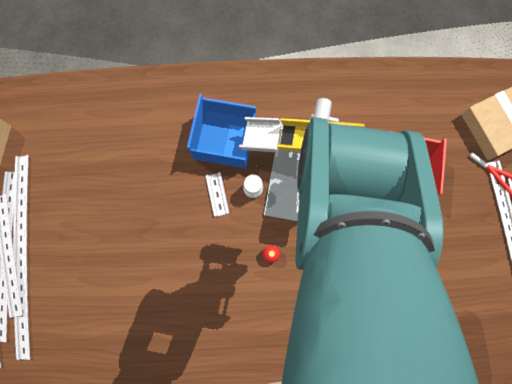

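```bash
python3 -m inch '[0,0.03,0,0,0,0, 0,0.035,0,0,0,0, 0,0.03,0,0,0,0, 0,0.015,0,0,0,0, 0,0.004,0,0,0,0]';python3 -m inch '[0,0,0,0,0,0, 0,0,0,0,0,0]'
python3 - <<'E'
from h import *
to(st(-.15,.001,.138))
im=snapshot("scene");cv2.imwrite("pics/s6.png",cv2.resize(im[100:300,80:350,::-1],None,fx=2.9,fy=2.9))
E
```

```text
time_s: 6.1
tcp_pos: [0.5012, -0.0688, 0.1369]
tool_rot: [0.703, -0.703, 0.079, -0.077]
ft_force: [0.3, 0.2, 0.6]
width: 0.0004
time_s: 6.3
tcp_pos: [0.5025, -0.0692, 0.1397]
tool_rot: [-0.703, 0.703, -0.078, 0.079]
ft_force: [0.7, -0.6, 0.6]
width: 0.0006
t 6.3 tcp [ 0.5025 -0.0692  0.1397] stand [-0.1715  0.0012] F [ 0.7 -0.6  0.6] w 0.0006357053900911373
tool shift [0.0215 0.0018 0.0001]
```

View pics/s6.png

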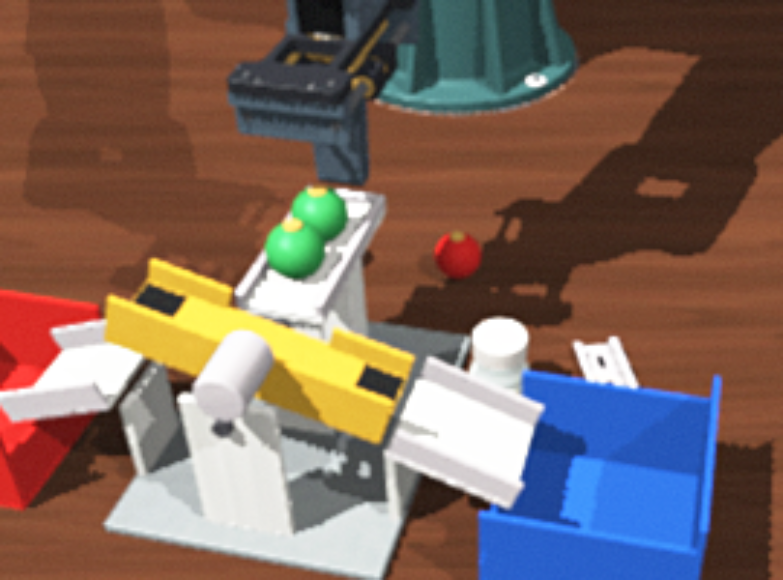

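```bash
python3 -m inch '[0.01,0.002,0,0,0,0, 0.01,0,0,0,0,0, 0.008,0,0,0,0,0, 0.008,0,0,0,0,0, 0.008,0,0,0,0,0]';python3 -m inch '[0.008,0,0,0,0,0, 0.008,0,0,0,0,0, 0,0,0,0,0,0]'
python3 - <<'E'
from h import *
where()
im=snapshot("scene");cv2.imwrite("pics/s7.png",cv2.resize(im[100:300,80:350,::-1],None,fx=2.9,fy=2.9))
E
```

```text
time_s: 6.85
tcp_pos: [0.5453, -0.0789, 0.1369]
tool_rot: [-0.703, 0.703, -0.078, 0.078]
ft_force: [-0.1, 0.3, -0.1]
width: 0.0008
time_s: 7.15
tcp_pos: [0.5611, -0.0826, 0.137]
tool_rot: [-0.703, 0.703, -0.078, 0.079]
ft_force: [-1.2, 0.5, -0.5]
width: 0.0004
t 7.15 tcp [ 0.5611 -0.0826  0.137 ] stand [-0.1114  0.0003] F [-1.2  0.5 -0.5] w 0.00038922666604395437
```

View pics/s7.png

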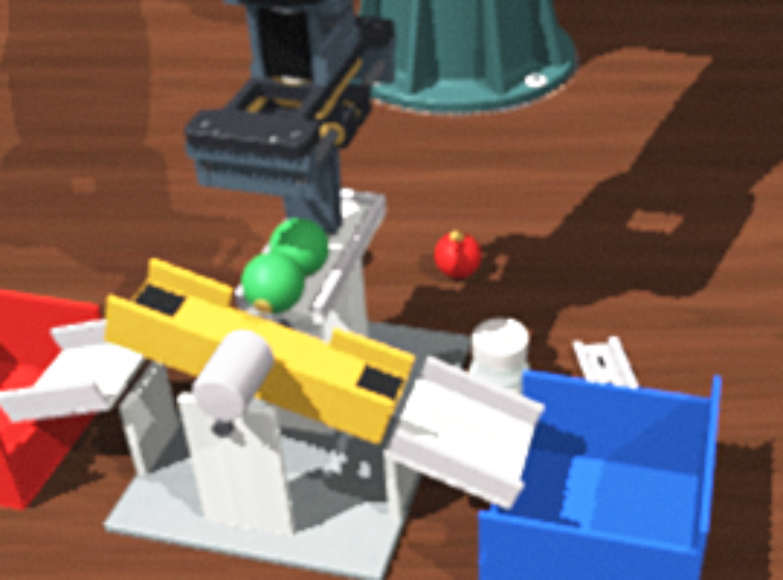

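Run:
```python
from h import *
for u,v in((173.8,197.2),(183.2,185)):
    p=onz("scene",u,v,.144);print((S.T@(p[:2]-O)).round(4))
```

```text
[-0.0367 -0.0009]
[-0.0776  0.0026]
```

```bash
python3 -m inch '[0.006,0,0,0,0,0, 0.006,0,0,0,0,0, 0,0,0,0,0,0, 0,0,0,0,0,0, 0,0,0,0,0,0]';python3 -m inch '[0,0,0,0,0,0, 0,0,0,0,0,0, 0,0,0,0,0,0, 0,0,0,0,0,0, 0,0,0,0,0,0]'
python3 - <<'E'
from h import *
where()
im=snapshot("scene");cv2.imwrite("pics/s8.png",cv2.resize(im[100:300,80:350,::-1],None,fx=2.9,fy=2.9))
E
```

```text
time_s: 7.7
tcp_pos: [0.5716, -0.0849, 0.1369]
tool_rot: [0.703, -0.703, 0.078, -0.078]
ft_force: [0.2, 0.9, -0.5]
width: 0.0006
time_s: 8.2
tcp_pos: [0.5718, -0.0849, 0.1369]
tool_rot: [0.703, -0.703, 0.078, -0.078]
ft_force: [-0.2, 0.4, -0.0]
width: 0.0008
t 8.2 tcp [ 0.5718 -0.0849  0.1369] stand [-0.1005  0.0002] F [-0.2  0.4 -0. ] w 0.0008024797953866377
```

View pics/s8.png

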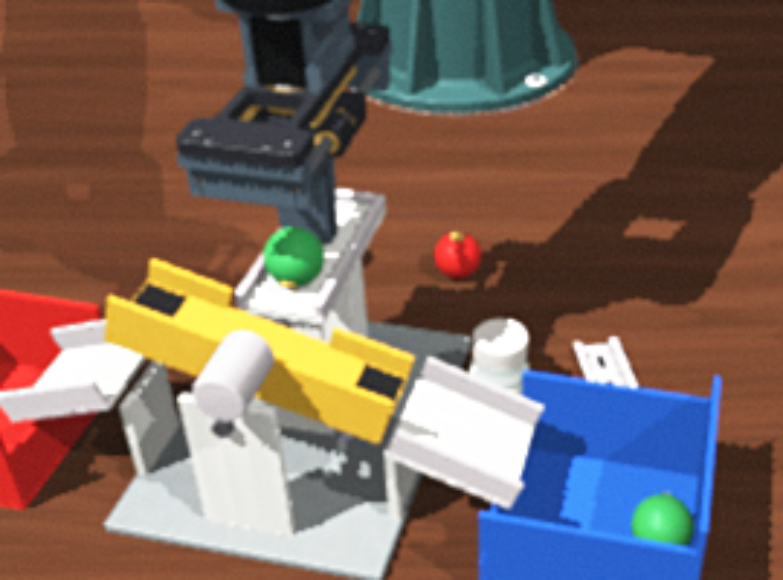

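```bash
python3 -m inch '[0.008,0,0,0,0,0, 0.008,0,0,0,0,0, 0.008,0,0,0,0,0, 0.008,0,0,0,0,0, 0.007,0,0,0,0,0]';python3 -m inch '[0.004,0,0,0,0,0, 0,0,0,0,0,0, 0,0,0,0,0,0, 0,0,0,0,0,0, 0,0,0,0,0,0]';python3 -m inch '[0,0,0,0,0,0, 0,0,0,0,0,0, 0,0,0,0,0,0, 0,0,0,0,0,0, 0,0,0,0,0,0]'
python3 - <<'E'
from h import *
where()
im=snapshot("scene");cv2.imwrite("pics/s9.png",cv2.resize(im[100:300,80:350,::-1],None,fx=2.9,fy=2.9))
E
```

```text
time_s: 8.75
tcp_pos: [0.6107, -0.0937, 0.1369]
tool_rot: [-0.703, 0.703, -0.078, 0.078]
ft_force: [0.2, -0.4, 0.9]
width: 0.0004
time_s: 9.25
tcp_pos: [0.6135, -0.0943, 0.137]
tool_rot: [0.703, -0.703, 0.078, -0.078]
ft_force: [0.1, -0.2, 0.1]
width: 0.0004
time_s: 9.75
tcp_pos: [0.6137, -0.0944, 0.1369]
tool_rot: [-0.703, 0.703, -0.078, 0.078]
ft_force: [-0.4, 0.5, 0.2]
width: 0.0005
t 9.75 tcp [ 0.6137 -0.0944  0.1369] stand [-0.0575 -0.0003] F [-0.4  0.5  0.2] w 0.0004874347391174617
```

View pics/s9.png

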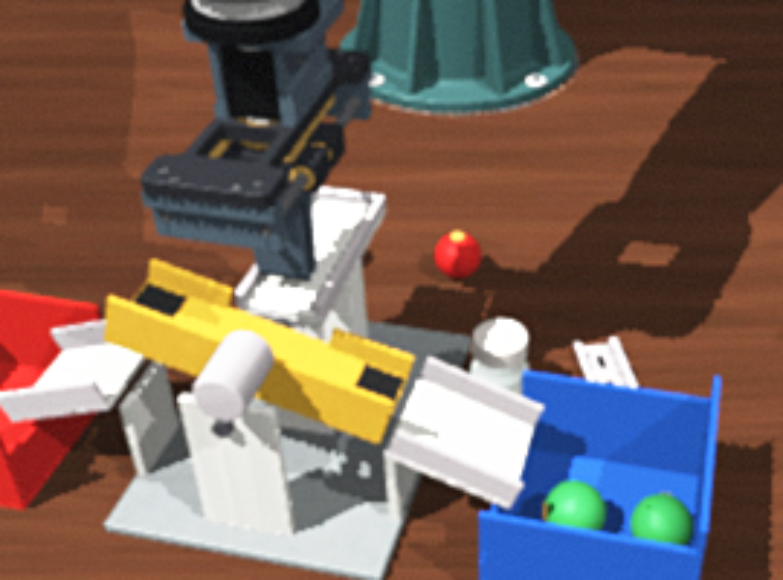

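Both knobs are in the blue bin. I'll lift clear, let things settle, and check.

```bash
python3 -m inch '[0,-0.02,0,0,0,0, 0,-0.03,0,0,0,0, 0,-0.03,0,0,0,0, 0,-0.03,0,0,0,0, 0,0,0,0,0,0]';python3 -m inch '[0,0,0,0,0,0, 0,0,0,0,0,0, 0,0,0,0,0,0, 0,0,0,0,0,0, 0,0,0,0,0,0]'
python3 - <<'E'
from h import *
where()
def g(im):return [c for s,c,m in blobs(im,(50,100,60),(80,255,255)) if c[1]>140]
a=snapshot("scene");print(g(a));b=snapshot("top");print(g(b));a=snapshot("scene");print(g(a))
for c in g(a):
    p=onz("scene",*c,.025);print(p.round(3),(S.T@(p[:2]-O)).round(3))
cv2.imwrite("pics/s10.png",a[...,::-1])
E
```

```text
time_s: 10.3
tcp_pos: [0.6157, -0.0948, 0.2512]
tool_rot: [-0.703, 0.703, -0.076, 0.08]
ft_force: [0.1, -0.1, -0.3]
width: 0.0006
time_s: 10.8
tcp_pos: [0.6135, -0.0944, 0.2463]
tool_rot: [0.703, -0.703, 0.079, -0.078]
ft_force: [-1.1, -0.7, 0.6]
width: 0.0003
t 10.8 tcp [ 0.6135 -0.0944  0.2463] stand [-0.0576 -0.0004] F [-1.1 -0.7  0.6] w 0.0003315536769882874
[[277.8, 273.9], [307.9, 278.9]]
[]
[[277.8, 273.9], [307.9, 278.9]]
[0.716 0.095 0.025] [0.003 0.206]
[0.728 0.15  0.025] [0.004 0.263]
```

View pics/s10.png

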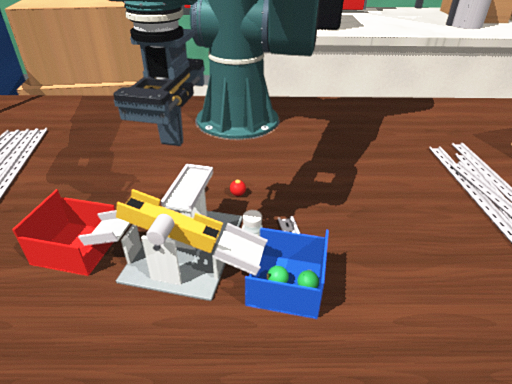

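```bash
python3 -c "from cell import job_done;print(job_done())"
```

```text
the job is handed in; nothing more can be done
None
```

The job is handed in at about 11 s of the 48 s allowed. Both green knobs are in the blue bin and the gate lies on the blue side.

**What I did:** The gate started down on the red side. I pressed its raised left pad with shut fingertips until it rocked over to the blue side. I checked in the picture that both knobs were still in the lane. Then I pushed the rear knob along the lane; the front one dropped and rolled into the bin first, and the rear one followed. I lifted the arm clear before handing in.

**Last checks:**
- **Knobs:** Both sit at about x = 0.00 m, y = 0.21 and 0.26 m in the stand frame, inside the bin's limits. Two scene pictures about 0.1 s apart showed them at the same pixels, so they looked at rest. The bin wall partly hides them, so these positions are approximate.
- **Gate:** By eye it is fully down on the blue side. I did not measure its angle.
- **Bystanders:** The jar and rail look unmoved by eye in the scene view; the terminal block is mostly hidden there, so I could not check it well at the end.
- **Robot:** The fingers are at z = 0.246 m, well clear of everything. The force reading was only noise, about 1 N.

**What disagreed:**
- **Gate wall points:** Before pressing, one of two wall points measured across both cameras was off by 10 mm. I shifted the fingers only 2 mm for it, and the press went cleanly.
- **Top camera:** In the last top view no knob was detected, so the knob positions come from the scene camera alone. I did not view that picture; the arm probably blocked it.

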